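Unclamp a glued toy truck, tray it and stack the next tray on top

TASK

The glue on the wooden toy truck in the sloping jig has set: swing the toggle clamp fully back off it, then lift the truck out and set it on its wheels in the empty half of the tray that already holds its twin. Then lower the other, empty tray onto that one so that all four corner lugs are fully down in the sockets. Set things down rather than drop them, and leave the twin, the filled tray and everything else on the bench where they stand.

Things in the scene. Friction and masses are not known exactly. Their poses are not given: they have to be found in the camera images.
- jig: Sloping plywood glue-up jig, fixed to the bench. Origin on the bench under the truck's nest; x level, uphill (roughly to the robot's left), y towards the clamp (roughly to the robot), z up. Board 215 x 140 mm sloping 30 degrees; its top passes 62 mm above the origin. Two 14 mm high fence blocks (20 mm long, 34 mm either side of the truck's middle) hold the downhill wheels, a 14 mm stop its tail; uphill side is clear.
- truck: Wooden toy truck, 110 long x 52 wide x 54 mm high, 0.13 kg. Origin: centre of the underside, where the wheels stand; x to the cab, z up. Sides 36 mm wide; load block x -55 to 15, z 22 to 42; cab x 19 to 55, roof z 54. Wheels 26 mm dia. at x +-34, outside the sides: grip along y at x -5, z 32. Starts standing square on the sloping board, y downhill, clamp foot on the cab roof.
- clamp_arm (a joint): Angle (rad) of the clamp's pressing arm: 0 clamped down on the cab roof, about 1.5 swung fully back against its stop. From about 1.1 it stands up beyond the cab and the truck is free to lift. The arm reaches 66 mm from its pivot, which is 97 mm along truck x and 72 mm along truck z from the clamped truck's origin; it rises on the truck's side of the handle.
- clamp_grip (a point): Middle of the clamp handle's black grip, a rod 16 mm thick, running 22 mm below to 36 mm beyond this point. Clamped, the handle stands nearly square to the board (leans 0.12 rad to the truck), beyond the cab. Pull it away from the truck along truck x: past a dead centre in the first 8 mm, a few newtons, then free; it stays where left.
- grip_mid (a point): Fixed point of the jig that the middle of the handle's grip passes at arm 0.6 rad (handle leaning 0.65 rad): 58 mm along x and -23 mm along z from its clamped place. This point's axes: x the way the handle is pulled, y downhill, z square off the board. At arm 0.1, 0.2, 0.4 the grip has gone (22, -2), (31, -5), (46, -13) mm in x, z.
- grip_open (a point): Fixed point of the jig where the middle of the handle's grip is with the clamp fully back against its stop (arm 1.5 rad, handle leaning 1.19 rad): 79 mm along x, -69 mm along z from its clamped place; same axes as grip_mid. At arm 0.8, 1.0, 1.2, 1.35 the grip has gone (67, -34), (74, -46), (78, -56), (79, -63) mm in x, z.
- lower_tray: Grey plastic stacking tray, loose, 0.6 kg, holding the twin truck: the bottom of the stack. Origin: centre of its floor's underside, 10 mm above the bench (it stands on lugs); x lengthwise, y across. 240 x 164 mm, floor 5 mm, walls 5 x 56 mm high. Corner columns 24 mm square, tops at z 66, each with a 16 mm square socket 12 mm deep at x +-108, y +-70. A divider across the middle bears a grip.
- empty_half (a point): Middle of the floor of the lower tray's empty half (60 mm along -x from the tray's origin, z 5 mm): the truck's place, lengthwise along tray y, either way round. The half is about 108 mm along x (divider grip to wall) and 154 mm along y, its outer corners taken by the 24 mm columns. Same axes as the tray.
- upper_tray: The same kind of tray, empty, 0.45 kg, loose on the bench; same origin and axes. Round-nosed lugs under the corners (x +-108, y +-70): 10 mm long, 13 mm thick, the last 6.5 mm a half ball. Carrying grip over its centre of mass: 14 mm thick along x, 100 mm long along y, z 30 to 62; hold at z 48. Seated, its origin is 66 mm above the lower tray's. Either end foremost.
- mate: The twin truck, same shape and axes, standing in the lower tray's other half (60 mm along +x of that tray). Leave it there.
- glue: White glue bottle, 56 mm diameter, 150 mm high, standing on the bench; origin at the centre of its underside. Leave it.
- figure: Dark turned wooden figure, 52 mm diameter, 126 mm high, standing on the bench; origin at the centre of its underside. Leave it.
Mind the look-alikes: they are no part of the job. What is shaped like the mate but orange is not meant. Leave any purple look-alike of the truck alone.

How it is judged (in metres and radians):
On the way, in this order (a step that is already met when the one before it is completed fails the run):
1. the clamp arm is swung back off the truck (1.0 rad or more) (value of joint clamp_arm above 1 rad), for 0.2 s.
2. the truck stands on its wheels in the empty half of the lower tray, released and still (x of truck in the frame of lower_tray between -0.1 and -0.02 m and y of truck in the frame of lower_tray between -0.04 and 0.04 m and z of truck in the frame of lower_tray between 0.001 and 0.01 m and angle between truck's own z axis and vertical below 0.12 rad and contact force between the fingers and truck below 0.3 N and linear speed of truck below 0.03 m/s), for 0.2 s.
3. the other tray is seated on it with all four lugs down in the sockets (horizontal distance between upper_tray and lower_tray below 0.005 m and z of upper_tray in the frame of lower_tray between 0.063 and 0.069 m and angle between the z axis of upper_tray and the z axis of lower_tray, either way round below 0.025 rad and angle between the x axis of upper_tray and the x axis of lower_tray, either way round below 0.04 rad), for 0.2 s.
At the end, for the whole second after the job is handed in: Clamp arm back (1.0 rad or more); truck on its wheels (7 deg) in the once empty half, twin in the other; upper tray seated: origins within 5 mm sideways, 63 to 69 mm apart in height, parallel within 1.4 deg, turned under 2.3 deg; lower tray level (3 deg); all released and at rest (all of step 2 and all of step 3 and value of joint clamp_arm above 1 rad and angle between lower_tray's own z axis and vertical below 0.05 rad and contact force between the fingers and upper_tray below 0.3 N and linear speed of each of upper_tray, lower_tray below 0.03 m/s and angle between mate's own z axis and vertical below 0.12 rad and x of mate in the frame of lower_tray above 0.02 m); the robot touches nothing.
It fails at once if the truck is dropped (moves faster than 0.5 m/s with no finger touching it) (contact force between the fingers and truck below 0.05 N and linear speed of truck above 0.5 m/s).
It fails at once if the tray is dropped (moves faster than 0.5 m/s with no finger touching it) (contact force between the fingers and upper_tray below 0.05 N and linear speed of upper_tray above 0.5 m/s).
It fails at once if the lower tray is shoved more than 50 mm (distance of lower_tray from where it was at the start of the episode above 0.05 m).
It fails at once if the twin truck is shifted more than 50 mm or tipped (distance of mate from where it was at the start of the episode above 0.05 m or angle between mate's own z axis and vertical above 0.35 rad).
It fails at once if the glue bottle or the figure is moved more than 30 mm (distance of any of glue, figure from where it was at the start of the episode above 0.03 m).
It also fails if it takes over 64 s, if anything falls off the work surface, if the arm or the gripper's body presses on something with over 40 N, if the wrist force passes 120 N, or if a joint passes its speed limit or range.

ROBOT

A 6-joint arm with a two-finger parallel gripper is mounted at the origin on the work surface. World frame = base frame: x ahead of the robot, y to its left, z up, the work surface at z = 0. Lengths are in m, angles in degrees, forces in N, time in s.
With the tool pointing down it reaches from about 0.325 to 0.85 m from the base axis. Payload 15.5 kg.
Tool frame: the origin (TCP) lies at the very end of the fingers, on their centre line; the grasp point (between the pads) lies arm.grip_depth behind it (arm.grip_depth is the distance from the TCP to the grasp point, in m); z points along the fingers, y is the direction in which the jaws open and shut (so a half turn about z gives the same grasp; the last joint's range is limited). The gripper opens to 91 mm and grips with 3 to 60 N. Pads are 32 mm wide; open, the fingers measure 118 mm over their backs; the gripper's body (76 mm by 178 mm) begins 60 mm behind the grasp point.
Start: joints at [69.758, 28.281, 77.091, -0, 74.628, -5.472], TCP at [0.159, 0.604, 0.214] pointing down, gripper open.
Joint ranges: [-166.48, 166.48], [-47.26, 123.95], [12.59, 153.08], [-70.14, 250.14], [6.76, 159.57], [-176.63, 176.63]. Speed limits (degrees/s): [108.29, 108.29, 147.25, 172.46, 172.46, 172.46].

INTERFACE

Orientations are given as a 3x3 rotation matrix whose columns are the frame's x, y, z axes.
In Python, from rig import arm gives the robot as it stands. Calls block until the motion is done:
- arm.move_to(position, orientation): joint-space move of the TCP to a pose.
- arm.move_l(position, orientation=None, feed=0.15): straight line of the TCP; orientation=None keeps the orientation; feed is the mean speed in m/s.
- arm.move_joints(angles): joint-space move.
- arm.grip(opening): finger opening in m; the grip force is fixed at half the most; returns when the fingers have stopped.
- arm.sleep(seconds).
- arm.solve_ik(position, orientation): joint angles nearest the present ones, or None.
- arm.snapshot(name): name is "side" or "top"; returns the picture (384x512x3 uint8, red, green, blue); there is no depth.
- arm.get_calibration(name): a dict with "intrinsics" (3x3 intrinsics, pixels), "cam_to_world" (4x4, takes a point from camera to world coordinates). Camera axes: x right, y down, z forward; pixel columns grow to the right and rows downward; lengths in m; the calibration is good to about 2 mm. A picture is of the moment at which its call begins. get_calibration takes no time and is no camera call.
A pose or a line that the arm cannot do raises arm.Unreachable and nothing moves.
- arm.sign_off(): hands the job in, once; it reports no verdict.
Readings, each from a call of its own:
- arm.current_t(): time.
- arm.current_joint_positions(): joint angles.
- arm.current_dq(): joint speeds.
- arm.current_tau(): joint torques, N m.
- arm.current_ee_pos(): TCP position.
- arm.current_tool_rot(): TCP orientation.
- arm.current_force(): force on the tool from outside, world axes, zero at the start.
- arm.current_torque(): the same for the moment, N m.
- arm.current_width(): finger opening in m.
Only numpy, scipy, OpenCV 4.12 (cv2) and the standard library are available. Lean on these libraries where they do the work, as an engineer would, in place of code of your own. Each camera call takes 0.05 s, during which the arm holds its last target. There are 200 camera calls.

## Working session

There is one attempt and no reset: what is moved stays moved. The work goes in short steps, each a Python script; the robot and the scene stay as the last script left them, time stands still between calls to the robot, and variables do not carry over. Pictures are saved under pics/ and viewed, about 8 in all and at most 12, crops included, and the job is handed in when it is done.

```bash
ls; mkdir -p pics; python3 - <<'E'
from rig import arm
import cv2,numpy as np
np.set_printoptions(precision=4,suppress=True)
for n in("top","side"):
    im=arm.snapshot(n); cv2.imwrite(f"pics/{n}0.png",im[:,:,::-1])
    c=arm.get_calibration(n); print(n,c["intrinsics"],c["cam_to_world"])
    cv2.imwrite(f"pics/{n}0b.png",cv2.resize(im[:,:,::-1],(800,600),interpolation=cv2.INTER_CUBIC))
print(arm.grip_depth,arm.current_t())
E
```

```text
pics
top [[360.4271   0.     262.7834]
 [  0.     360.4271 190.4274]
 [  0.       0.       1.    ]] [[-0.0005 -0.9837  0.1796  0.3806]
 [-0.9999 -0.0021 -0.0145 -0.1422]
 [ 0.0147 -0.1796 -0.9836  1.2533]
 [ 0.      0.      0.      1.    ]]
side [[371.6029   0.     261.7818]
 [  0.     371.6029 188.1758]
 [  0.       0.       1.    ]] [[ 0.8347 -0.3161  0.451  -0.0033]
 [-0.5503 -0.5112  0.6601 -1.0416]
 [ 0.0219 -0.7992 -0.6007  0.9376]
 [ 0.      0.      0.      1.    ]]
0.0188 0.1
```

View pics/top0b.png

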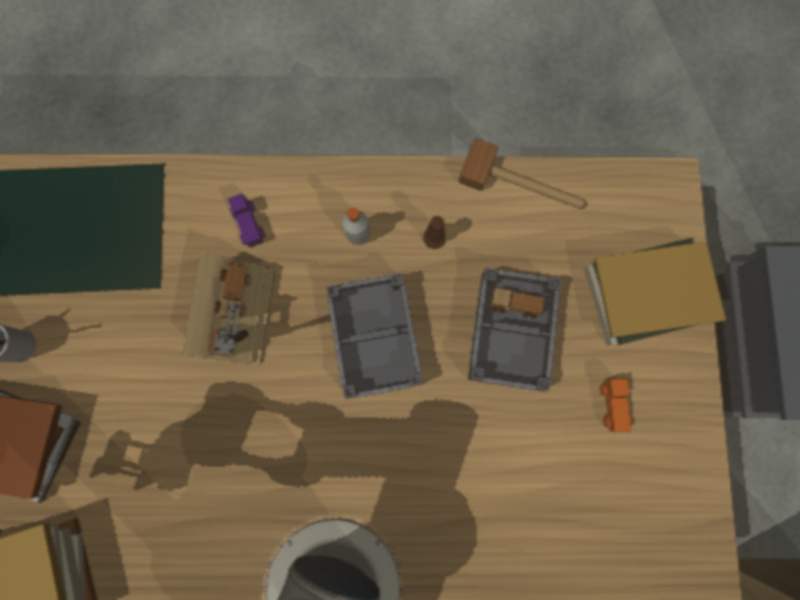

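View pics/side0b.png

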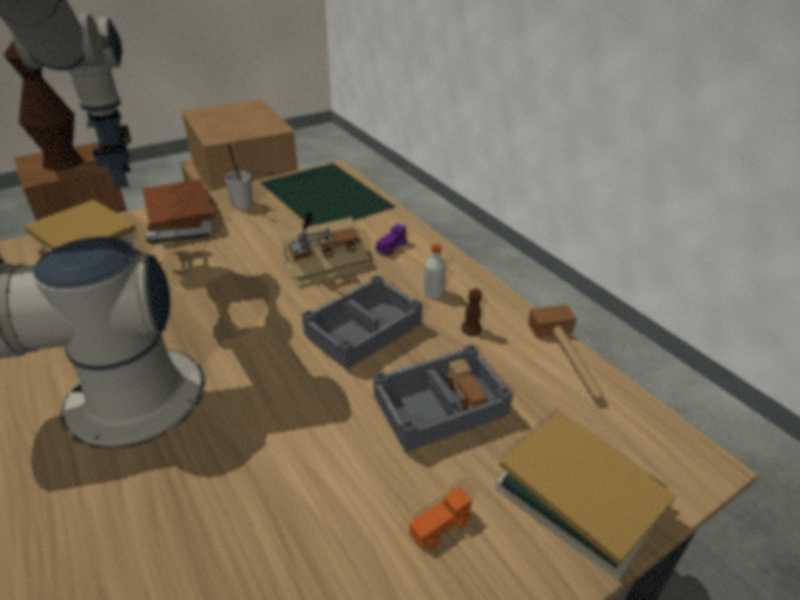

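The top view shows these, in 800-wide pixels:
- **Jig:** at (230,305), with the natural-wood truck's tail at (234,278) and the clamp at (230,340).
- **Empty tray:** at (375,335), which is the upper tray.
- **Tray with brown twin:** at (516,328), which is the lower tray. Its empty half is the near one.
- **Look-alikes:** purple at (245,220) and orange at (618,405). Neither is part of the job.

Next I'll take one enlarged composite to confirm this and measure.

```bash
python3 - <<'E'
import cv2,numpy as np
t=cv2.imread("pics/top0.png");s=cv2.imread("pics/side0.png")
def crop(im,x,y,w,h,W,H,st=10):
    k=W/w
    o=cv2.resize(im[y:y+h,x:x+w],(W,H),interpolation=cv2.INTER_CUBIC)
    o=np.clip(o*1.5,0,255).astype('uint8')
    for u in range((x//st+1)*st,x+w,st): cv2.line(o,(int((u-x+.5)*k),0),(int((u-x+.5)*k),6),(0,255,255),1); cv2.putText(o,str(u),(int((u-x)*k)-8,16),0,.3,(0,255,255),1)
    for v in range((y//st+1)*st,y+h,st): cv2.line(o,(0,int((v-y+.5)*k)),(6,int((v-y+.5)*k)),(0,255,255),1); cv2.putText(o,str(v),(8,int((v-y)*k)+6),0,.3,(0,255,255),1)
    return o
a=crop(t,110,152,80,90,400,450); b=crop(s,170,125,80,90,400,450)
cv2.imwrite("pics/jig.png",np.hstack([a,b]))
cv2.imwrite("pics/trays.png",crop(t,200,165,170,95,800,447))
E
```

```text
(no output)
```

View pics/jig.png

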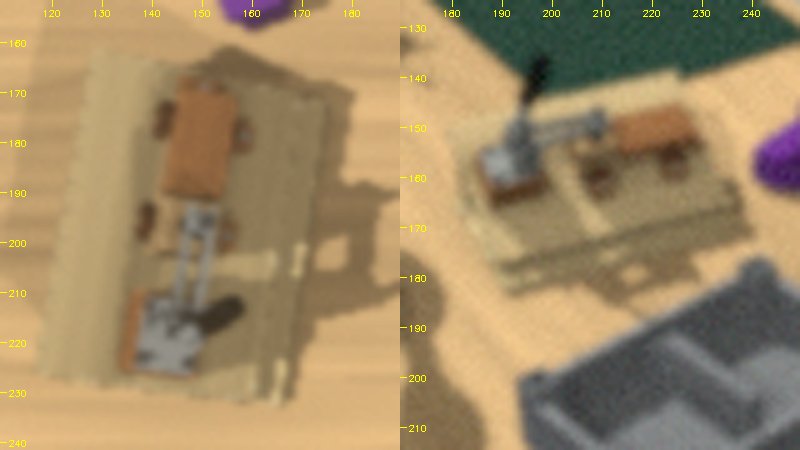

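View pics/trays.png

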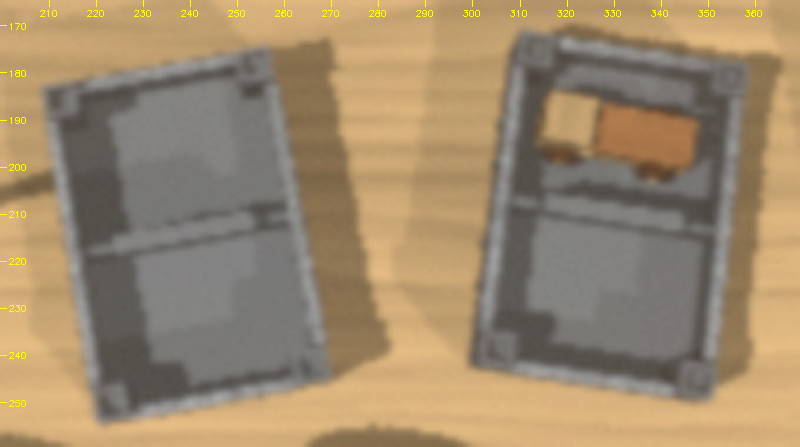

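The crop confirms three things:
- **Truck:** brown load block at top (150,179), clamp arm from (149,195) to (147,215), black grip at (204,213). In the side view the grip is at (197,140).
- **Tray on the left:** empty, so it is the upper one.
- **Right tray:** holds the brown twin at (330,192).

Now I'll turn pixels into positions.

```bash
cat > h.py <<'E'
import numpy as np,cv2
from rig import arm
np.set_printoptions(precision=4,suppress=True)
def ray(n,p):
    c=arm.get_calibration(n);M=c["cam_to_world"]
    d=M[:3,:3]@np.linalg.solve(c["intrinsics"],[p[0],p[1],1]);return M[:3,3],d/np.linalg.norm(d)
def onz(n,p,z):
    o,d=ray(n,p);return o+d*(z-o[2])/d[2]
def tri(pt,ps):
    (a,u),(b,v)=ray("top",pt),ray("side",ps)
    s=np.linalg.lstsq(np.c_[u,-v],b-a,rcond=None)[0];A,B=a+u*s[0],b+v*s[1]
    return (A+B)/2,np.linalg.norm(A-B)
def proj(n,P):
    c=arm.get_calibration(n);M=np.linalg.inv(c["cam_to_world"]);q=c["intrinsics"]@(M[:3,:3]@P+M[:3,3]);return q[:2]/q[2]
def tray(cs,z=.076):  # columns in order, model (+,+),(+,-),(-,-),(-,+)
    W=np.array([onz("top",c,z)[:2] for c in cs]);m=np.array([[108,70],[108,-70],[-108,-70],[-108,70]])/1e3
    c=W.mean(0);H=(W-c).T@m;a=np.arctan2(H[1,0]-H[0,1],H[0,0]+H[1,1])
    R=np.array([[np.cos(a),-np.sin(a)],[np.sin(a),np.cos(a)]]);return c,a,W-c-m@R.T
def cent(im,x,y,w,h,f):
    m=f(cv2.cvtColor(im[y:y+h,x:x+w],cv2.COLOR_BGR2HSV).astype(int)).astype('uint8')
    n,l,s,c=cv2.connectedComponentsWithStats(m);i=1+s[1:,4].argmax()
    pts=np.argwhere(l==i)[:,::-1]+[x,y];return c[i]+[x,y],s[i,4],pts
def orient(z,y):
    z=z/np.linalg.norm(z);y=y-z*(y@z);y=y/np.linalg.norm(y);return np.c_[np.cross(y,z),y,z]
E
python3 - <<'E'
from h import *
t=cv2.imread("pics/top0.png");s=cv2.imread("pics/side0.png")
print("lower",tray([(313,175.5),(354.5,181),(347.5,245.5),(305.5,239.5)]))
print("upper",tray([(213.5,186),(253.5,178.5),(267,242),(223.5,249.5)]))
for e in ([(128,163),(117,227),.12],[(174,171),(166,232),.03]):
    d=onz("top",e[1],e[2])-onz("top",e[0],e[2]);print("edge",np.degrees(np.arctan2(d[1],d[0])))
br=lambda h:(h[...,0]<14)&(h[...,1]>115)&(h[...,2]>70)
for n,im,b in(("top",t,(138,160,26,33)),("side",s,(206,140,32,20))):
    c,a,p=cent(im,*b,br);print(n,"block",c,a,cv2.minAreaRect(p.astype(np.float32)))
    if n=="top": ct=c
    else: cs=c
print(tri(ct,cs),onz("top",ct,.095))
bk=lambda h:h[...,2]<45
g=[]
for n,im,b in(("top",t,(192,0,0,0)),):pass
dk=lambda h:h[...,2]<50
c1,a1,p1=cent(t,144,205,20,16,dk);c2,a2,p2=cent(s,190,132,14,16,dk)
print(c1,a1,p1.min(0),p1.max(0),c2,a2,p2.min(0),p2.max(0),tri(c1,c2))
E
```

```text
lower (array([ 0.531 , -0.3818]), np.float64(-0.14294001620065186), array([[-0.001 , -0.0001],
       [ 0.0005, -0.0004],
       [ 0.0006,  0.0015],
       [-0.0001, -0.001 ]]))
upper (array([ 0.5186, -0.0827]), np.float64(0.18912280309405896), array([[-0.0013, -0.0023],
       [-0.0018,  0.0025],
       [ 0.0003, -0.0014],
       [ 0.0027,  0.0012]]))
edge 174.3166284095363
edge 175.21438147149624
top block [150. 174.] 1 ((150.0, 174.0), (0.0, 0.0), 0.0)
side block [224.9286 150.3571] 14 ((224.50003051757812, 150.00001525878906), (6.260990142822266, 4.0249223709106445), 26.56505012512207)
(array([0.65  , 0.2131, 0.0845]), np.float64(0.0032614037688993383)) [0.6461 0.2105 0.095 ]
[153.2059 214.5294] 34 [148 212] [157 217] [197.7642 136.9811] 106 [191 132] [203 144] (array([0.5013, 0.1548, 0.2219]), np.float64(0.006879929193985454))
```

```bash
python3 - <<'E'
from h import *
t=cv2.imread("pics/top0.png");s=cv2.imread("pics/side0.png")
hs=lambda im:cv2.cvtColor(im,cv2.COLOR_BGR2HSV)
print(hs(t)[[172,180,188,196],150],hs(t)[180,[142,143,144,145,150,156,157,158]]);print(hs(s)[[148,150,152],220]);print(s[134:146,192:204].max(2)); print(s[134:146,192:204,1].astype(int)-s[134:146,192:204,2])
br=lambda h:(h[...,0]<13)&(h[...,1]>100)&(h[...,2]>60)
for n,im,b in(("top",t,(138,160,26,33)),("side",s,(206,140,32,20))):
    c,a,p=cent(im,*b,br);print(n,"block",c,a,cv2.minAreaRect(p.astype(np.float32)))
E
```

```text
[[ 14 142  99]
 [ 14 146  98]
 [ 14 143  91]
 [ 20  35  66]] [[ 17 110  93]
 [ 16 118  99]
 [ 14 130 100]
 [ 14 143 100]
 [ 14 146  98]
 [ 14 139  77]
 [ 15 129  69]
 [ 14 113  72]]
[[ 15 146 108]
 [ 13 137 108]
 [ 14 144 101]]
[[ 51  48  53  46  48  41  47  52  48  47  49  47]
 [ 45  53  48  48  44  40  40  44  43  47  48  45]
 [ 50  51  47  45  34  35  26  34  44  52  48  51]
 [ 50  49  43  41  32  20  20  23  39  45  50  51]
 [ 61  52  44  37  25  15  18  30  42  48  46  49]
 [ 86  63  46  35  25  12  23  30  36  47  49  52]
 [114  91  64  34  17  20  13  32  42  49  48  49]
 [131 111  78  42  21  12  30  35  44  50  49  49]
 [135 116  80  45  20  22  29  43  52  54  57  58]
 [131 112  70  37  28  29  48  58  68  70  76  76]
 [132 106  65  38  41  66  80  87  96 107 111 111]
 [134 111  70  52  70 103 112 120 129 135 136 136]]
[[ 19  18  18  19  20  15  17  16  16  15  15  15]
 [ 20  21  17  18  18  12  17  14  17  18  15  18]
 [ 16  18  19  18  12  11   6  11  15  16  17  18]
 [ 12  17  16  12  11  12   0   9  17  12  18  17]
 [  1  12  15  15  13   0   8   6  17  20  18  17]
 [ -9  -1   6  10   6   4   6  15  16  21  17  20]
 [-19  -8  -4   2  -2   3  12  13  22  20  20  18]
 [-22 -18 -10  -4   1   2   6  12  17  19  15  17]
 [-22 -19 -11  -7  -1  -1   7  14  17  13  12  11]
 [-23 -19 -11  -5   1  -2   5   6   6   4   2   0]
 [-22 -17 -13  -7  -5  -7  -6  -7  -6  -9  -9  -7]
 [-20 -15  -9  -7  -7 -12 -12 -13 -12 -15 -13 -15]]Traceback (most recent call last):
  File "<stdin>", line 7, in <module>
  File "h.py", line 21, in cent
    n,l,s,c=cv2.connectedComponentsWithStats(m);i=1+s[1:,4].argmax()
                                                    ~~~~~~~~~~~~~~^^
ValueError: attempt to get argmax of an empty sequence
```

```bash
python3 - <<'E'
from h import *
t=cv2.imread("pics/top0.png");s=cv2.imread("pics/side0.png")
br=lambda h:(h[...,0]<17)&(h[...,1]>122)&(h[...,2]>60)
C=[]
for n,im,b in(("top",t,(140,160,22,33)),("side",s,(209,140,32,18))):
    c,a,p=cent(im,*b,br);C.append(c);print(n,"block",c,a,cv2.minAreaRect(p.astype(np.float32)))
print(tri(*C),onz("top",C[0],.096))
c1,a1,p1=cent(t,144,205,20,16,lambda h:h[...,2]<50);c2,a2,p2=cent(s,190,132,14,16,lambda h:h[...,2]<33)
print(c1,a1,c2,a2); G,e=tri(c1,c2);print(G,e)
a=np.radians(174.8);x=np.array([np.cos(a),np.sin(a),0]);h=np.array([-np.sin(a),np.cos(a),0]) # h: x rotated +90 = downhill
z=np.array([0,0,1])*np.cos(np.pi/6)+h*.5;y=np.cross(z,x);R=np.c_[x,y,z];print(R)
T0=onz("top",C[0],.096)-R@[-.02,.0,.041];print("origin from top",T0,"tri",tri(*C)[0]-R@[-.02,0.003,.036])
print("grip in truck",R.T@(G-T0))
for P in ((-20,0,42),(97,0,72),(55,0,54)): print(P,proj("top",T0+R@np.array(P)/1e3),proj("side",T0+R@np.array(P)/1e3))
E
```

```text
top block [149.4007 179.4768] 302 ((150.5, 179.0), (17.0, 24.0), 0.0)
side block [220.4797 150.8455] 123 ((220.70269775390625, 150.71621704101562), (8.548747062683105, 16.27549934387207), 80.53767395019531)
(array([0.6295, 0.2132, 0.0886]), np.float64(0.0008800261034208198)) [0.6275 0.2111 0.096 ]
[153.2059 214.5294] 34 [197.32 139.48] 25
[0.5017 0.1591 0.2087] 0.004381555934102399
[[-0.9959 -0.0785 -0.0453]
 [ 0.0906 -0.8625 -0.4979]
 [ 0.     -0.5     0.866 ]]
origin from top [0.6095 0.2334 0.0605] tri [0.6115 0.2356 0.0589]
grip in truck [ 0.1006 -0.0016  0.1702]
(-20, 0, 42) [149.4749 179.4352] [220.1638 149.614 ]
(97, 0, 72) [146.3199 214.4829] [195.2718 152.3293]
(55, 0, 54) [146.9444 201.7624] [204.2623 152.1943]
```

```bash
cat >> h.py <<'E'
T0=np.array([.6100,.2340,.0615]);_a=np.radians(174.8)
_x=np.array([np.cos(_a),np.sin(_a),0]);_h=np.array([-np.sin(_a),np.cos(_a),0])
_z=np.array([0,0,.866025])+_h*.5;RT=np.c_[_x,np.cross(_z,_x),_z]
GM=np.array([101.5,-1,163])/1e3
PATH=[(0,0,-.12),(11,-.5,.02),(22,-2,.155),(31,-5,.27),(46,-13,.47),(58,-23,.65),(67,-34,.79),(74,-46,.92),(78,-56,1.05),(79,-63,1.12),(79,-69,1.19)]
def gpose(i,k,sg,back=0,lift=0):
    dx,dz,l=PATH[i];a=k*max(l,0);o=RT@[np.sin(a),0,np.cos(a)]
    return T0+RT@(GM+[dx/1e3,0,dz/1e3])+o*(back-arm.grip_depth),orient(-o,sg*RT[:,1])
def go(P,R=None,f=.15): arm.move_l(list(P),None if R is None else R.tolist(),feed=f)
E
python3 - <<'E'
from h import *
for k in(0,.5,.8):
  for sg in(1,-1):
    print(k,sg,[None if (q:=arm.solve_ik(*[v.tolist() for v in gpose(i,k,sg,b)])) is None else np.round(q) for i,b in((0,.1),(0,0),(5,0),(10,0),(10,.08))])
for sg in(1,-1):
  R=orient(-RT[:,2],sg*RT[:,1]);print("truck",sg,[np.round(arm.solve_ik((T0+RT@[-.005,0,.032-arm.grip_depth+b]).tolist(),R.tolist())) for b in(0,.1)])
E
```

```text
0 1 [array([-13.,  16.,  95.,  31.,  75.,  72.]), array([ -7.,  23., 101.,  35.,  62.,  69.]), array([ -6.,  21., 110.,  37.,  56.,  66.]), array([ -3.,  24., 115.,  42.,  48.,  61.]), array([ -9.,  16., 111.,  35.,  60.,  66.])]
0 -1 [array([ -13.,   16.,   95.,   31.,   75., -108.]), array([  -7.,   23.,  101.,   35.,   62., -111.]), array([  -6.,   21.,  110.,   37.,   56., -114.]), array([  -3.,   24.,  115.,   42.,   48., -119.]), array([  -9.,   16.,  111.,   35.,   60., -114.])]
0.5 1 [array([-13.,  16.,  95.,  31.,  75.,  72.]), array([ -7.,  23., 101.,  35.,  62.,  69.]), array([ -5.,  16., 124.,  60.,  33.,  45.]), array([  6.,  28., 142., 149.,  35., -37.]), array([ -2.,  12., 143., 123.,  27., -15.])]
0.5 -1 [array([ -13.,   16.,   95.,   31.,   75., -108.]), array([  -7.,   23.,  101.,   35.,   62., -111.]), array([  -5.,   16.,  124.,   60.,   33., -135.]), array([  6.,  28., 142., 149.,  35., 143.]), array([ -2.,  12., 143., 123.,  27., 165.])]
0.8 1 [array([-13.,  16.,  95.,  31.,  75.,  72.]), array([ -7.,  23., 101.,  35.,  62.,  69.]), array([ -2.,  17., 133., 101.,  24.,   7.]), None, None]
0.8 -1 [array([ -13.,   16.,   95.,   31.,   75., -108.]), array([  -7.,   23.,  101.,   35.,   62., -111.]), array([  -2.,   17.,  133.,  101.,   24., -173.]), None, None]
truck 1 [array([-1., 40., 91., 38., 54., 70.]), array([-6., 32., 88., 34., 64., 73.])]
truck -1 [array([  -1.,   40.,   91.,   38.,   54., -110.]), array([  -6.,   32.,   88.,   34.,   64., -107.])]
```

```bash
python3 - <<'E'
from h import *
k,sg=.2,1
P,R=gpose(0,k,sg,.1);arm.move_to(P.tolist(),R.tolist())
arm.grip(.05)
P,R=gpose(0,k,sg,0);go(P,R)
arm.grip(0);print(arm.current_t(),arm.current_width(),arm.current_force())
P,R=gpose(1,k,sg);go(P,R,.04);print(arm.current_width(),arm.current_force(),arm.current_ee_pos()-P)
cv2.imwrite("pics/s1.png",arm.snapshot("side")[:,:,::-1])
E
```

```text
4.475 0.015732589705398214 [ -2.1305 -17.58    -1.7939]
0.01542053302716736 [  0.5656 -19.0059  -0.7676] [ 0.0012 -0.0019 -0.0002]
```

```bash
sed -i 's/GM=np.array(\[101.5,-1,163\])/GM=np.array([101.5,3,163])/' h.py; python3 - <<'E'
from h import *
k,sg=.2,1
for i in range(1,11):
    P,R=gpose(i,k,sg);go(P,R,.05);print(i,np.round(arm.current_width(),4),arm.current_force(),RT.T@(arm.current_ee_pos()-P))
print(arm.current_t())
a=cv2.resize(arm.snapshot("side")[100:240,140:280],(400,400),interpolation=2);b=cv2.resize(arm.snapshot("top")[140:260,100:220],(400,400),interpolation=2)
cv2.imwrite("pics/s2.png",np.clip(np.hstack([b,a])[:,:,::-1]*1.5,0,255))
E
```

```text
1 0.0155 [ 2.4535  1.8736 10.2559] [-0.0015 -0.0007  0.0008]
2 0.0153 [1.855  2.0603 9.4463] [-0.001  -0.0008  0.0007]
3 0.0156 [ 0.599   2.0782 10.7421] [-0.0009 -0.0008  0.0007]
4 0.0155 [-0.2653  3.659  10.3224] [-0.0006 -0.0008  0.0006]
5 0.0154 [-0.7795  4.6361 10.638 ] [-0.0003 -0.0009  0.0004]
6 0.0157 [-2.8329  6.2906  9.5888] [ 0.0002 -0.0009  0.0002]
7 0.0155 [-4.4301  6.8249 10.0062] [ 0.0007 -0.0009 -0.    ]
8 0.0154 [-5.824   6.9365  9.9028] [ 0.001  -0.0009 -0.0002]
9 0.0154 [-9.8694  6.5042  9.2986] [ 0.0016 -0.0009 -0.0003]
10 0.0156 [-11.2158   5.3798  10.9516] [ 0.0021 -0.0009 -0.0005]
8.5833[ WARN:0@13.793] global loadsave.cpp:1063 imwrite_ Unsupported depth image for selected encoder is fallbacked to CV_8U.
```

View pics/s2.png

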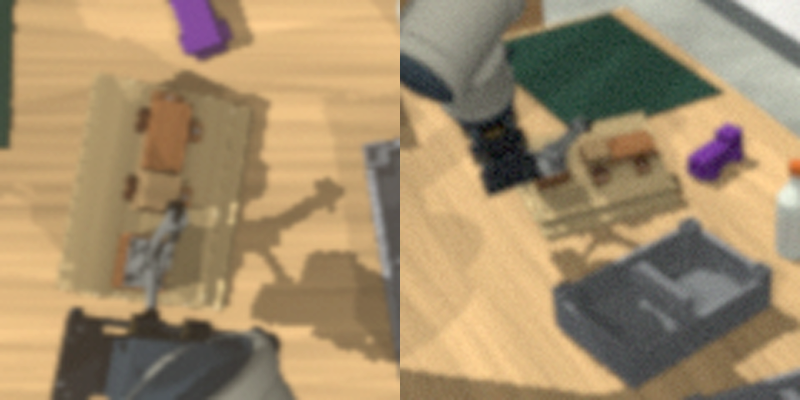

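```bash
python3 - <<'E'
from h import *
for th in(.9,1.1,1.3,1.5):
    P=T0+RT@[.097-.066*np.cos(th),0,.072+.066*np.sin(th)];print(th,proj("top",P),proj("side",P))
print("seen",100+178*.3,140+205*.3,140+183*.35,100+123*.35)
E
```

```text
0.9 [152.0372 199.9447] [206.129  143.2618]
1.1 [152.0895 203.3657] [203.7766 142.9394]
1.3 [151.8894 207.2879] [201.0449 142.9865]
1.5 [151.4417 211.5416] [198.0465 143.4075]
seen 153.4 201.5 204.05 143.05
```

```bash
python3 - <<'E'
from h import *
P,R=gpose(10,.2,1)
for dx,dz in((4,0),(4,-4),(3,-8),(1,-12)):
    Q=P+RT@[dx/1e3,0,dz/1e3];go(Q,R,.05);print(dz,RT.T@arm.current_force(),RT.T@(arm.current_ee_pos()-Q))
    if abs((RT.T@(arm.current_ee_pos()-Q))[2])>.003:break
t=arm.snapshot("top");cv2.imwrite("pics/t3.png",t[:,:,::-1])
arm.grip(.06)
go(arm.current_ee_pos()-.1*R[:,2],None,.2)
print(arm.current_t())
a=cv2.resize(arm.snapshot("side")[120:200,170:250],(400,400),interpolation=2);b=cv2.resize(arm.snapshot("top")[160:240,110:190],(400,400),interpolation=2)
cv2.imwrite("pics/s4.png",np.clip(np.hstack([b,a])[:,:,::-1]*1.5,0,255).astype('uint8'))
E
```

```text
0 [-8.0924 -9.89   -3.4147] [-0.0019 -0.0009  0.0005]
-4 [ -2.0418 -10.4467   0.9958] [-0.0009 -0.0009  0.0002]
-8 [ 3.2682 -9.4019  3.1276] [ 0.0005 -0.0009 -0.0001]
-12 [11.0182 -9.6424  2.7731] [ 0.002  -0.0009 -0.0005]
11.2
```

View pics/s4.png

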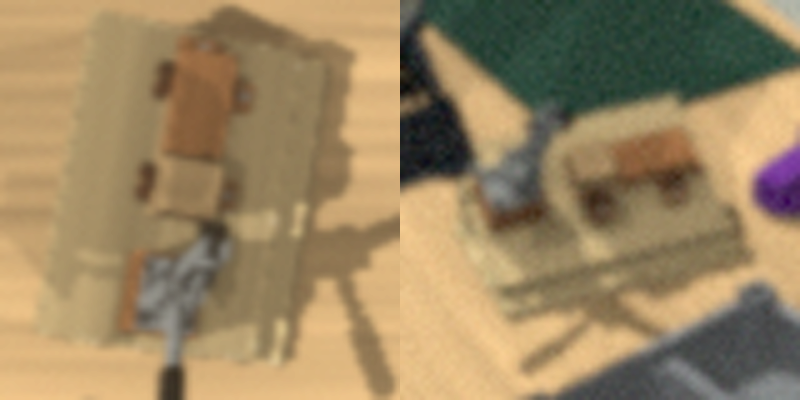

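```bash
python3 - <<'E'
from h import *
R=orient(-RT[:,2],RT[:,1]);G=lambda z,y=.002:T0+RT@[-.005,y,.032-arm.grip_depth+z]
go(arm.current_ee_pos()+[0,0,.05],None,.3)
arm.move_to(G(.13).tolist(),R.tolist());arm.grip(.09)
go(G(.002),R,.15);print(RT.T@arm.current_force())
arm.grip(0);print(arm.current_t(),arm.current_width(),RT.T@arm.current_force())
go(G(.03),R,.05);print(arm.current_width(),RT.T@arm.current_force())
go(G(.12),R,.15);print(arm.current_width(),RT.T@arm.current_force())
a=cv2.resize(arm.snapshot("side")[80:200,150:270],(400,400),interpolation=2);b=cv2.resize(arm.snapshot("top")[140:260,100:220],(400,400),interpolation=2)
cv2.imwrite("pics/s5.png",np.clip(np.hstack([b,a])[:,:,::-1]*1.5,0,255).astype('uint8'))
# placement plan
L=np.array([.531,-.3818]);al=-.143;ex=np.array([np.cos(al),np.sin(al),0])
H=np.r_[L,.015]-.060*ex;print(H)
for sg in(1,-1):print(sg,np.round(arm.solve_ik((H+[0,0,.15]).tolist(),orient(np.array([0,0,-1.]),sg*ex).tolist())))
print(np.round(arm.current_joint_positions()))
E
```

```text
[ 0.4653 -0.2101 -0.0518]
15.0 0.03577149738414725 [-0.6497  0.5987 -1.0571]
0.03601687231240533 [ 0.4592  0.5471 -0.3595]
0.03609319422851717 [ 0.4676  0.184  -1.4809]
[ 0.4716 -0.3732  0.015 ]
1 [-44.  29.  84.  -0.  67. -36.]
-1 [-44.  29.  84.  -0.  67. 144.]
[-7. 31. 87. 33. 66. 74.]
```

View pics/s5.png

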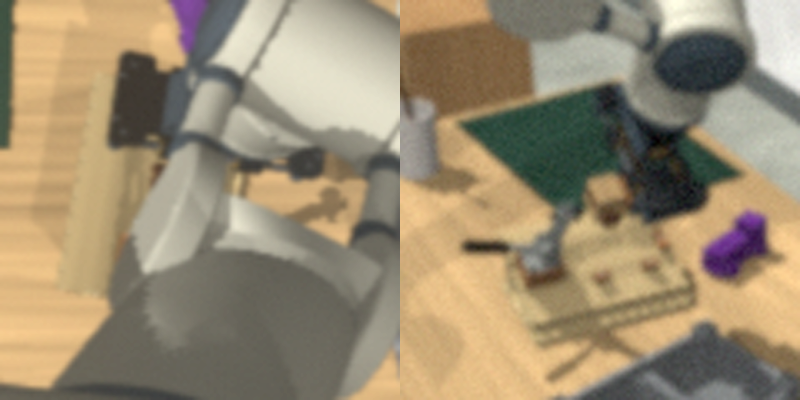

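Truck is held clear of the jig at 36 mm width, and the clamp handle is lying back. Carrying it to the tray now.

```bash
python3 - <<'E'
from h import *
L=np.array([.531,-.3818]);al=-.143;ex=np.array([np.cos(al),np.sin(al),0]);ey=np.array([-ex[1],ex[0],0])
sg=-1;R=orient(np.array([0,0,-1.]),sg*ex);H=np.r_[L,0]-.060*ex+sg*.005*ey
p=np.array(arm.current_ee_pos());p[2]=max(p[2],.3);go(p,None,.25)
arm.move_to((H+[0,0,.3]).tolist(),R.tolist())
go(H+[0,0,.12],R,.25);arm.sleep(.2);f0=arm.current_force();print(arm.current_width(),f0,arm.current_t())
go(H+[0,0,.036],R,.12)
z=.036
while z>.024:
    f=arm.current_force()-f0
    if f[2]>2.5:break
    z-=.0015;go(H+[0,0,z],R,.03)
print("z",z,arm.current_force()-f0,arm.current_width())
arm.grip(.058);go(H+[0,0,.2],None,.2)
print(arm.current_t(),arm.current_width())
E
```

```text
0.03563830609896029 [ 0.0503 -0.0445 -1.9548] 20.2667
z 0.02699999999999999 [-1.222   0.3959  6.0608] 0.035818443323010485
24.1667 0.05795086365137803
```

```bash
python3 - <<'E'
from h import *
U=np.array([.5186,-.0827]);al=.189;ex=np.array([np.cos(al),np.sin(al),0])
q=[]
for sg in(1,-1):
    R=orient(np.array([0,0,-1.]),sg*ex);j=arm.solve_ik([*U,.15],R.tolist());print(sg,np.round(j),np.round(arm.current_joint_positions()))
sg=-1;R=orient(np.array([0,0,-1.]),sg*ex)
arm.move_to([*U,.2],R.tolist());arm.grip(.06)
t=arm.snapshot("top");cv2.imwrite("pics/t6raw.png",t[:,:,::-1])
go(np.r_[U,.039],R,.2);print(arm.current_force())
arm.grip(0);print(arm.current_t(),arm.current_width(),arm.current_force(),arm.current_torque())
im=t[165:260,200:370,::-1]
o=np.clip(cv2.resize(im,(800,447),interpolation=cv2.INTER_CUBIC)*1.5,0,255).astype('uint8');k=800/170
for u in range(210,370,10): cv2.putText(o,str(u),(int((u-200)*k)-8,16),0,.3,(0,255,255),1);cv2.line(o,(int((u-199.5)*k),0),(int((u-199.5)*k),6),(0,255,255))
for v in range(170,260,10): cv2.putText(o,str(v),(8,int((v-165)*k)+6),0,.3,(0,255,255),1);cv2.line(o,(0,int((v-164.5)*k)),(6,int((v-164.5)*k)),(0,255,255))
cv2.imwrite("pics/t6.png",o)
E
```

```text
1 [-16.  25.  96.  -0.  60. -26.] [-44.  27.  81.   0.  71. 144.]
-1 [-16.  25.  96.  -0.  60. 154.] [-44.  27.  81.   0.  71. 144.]
[-0.1898  0.7955  0.2122]
27.3417 0.013664279771787387 [0.0336 0.4983 1.2764] [0.1229 0.1006 0.3135]
```

View pics/t6.png

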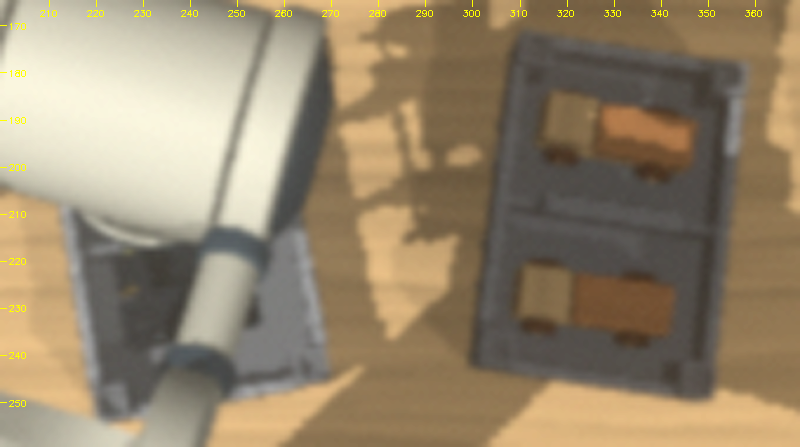

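The truck stands at (324,229) in the empty half, beside the twin at (330,192), and the lower tray hasn't moved. Upper tray is gripped at 13.7 mm. Carrying it over and taking a look from above the target.

```bash
python3 - <<'E'
from h import *
L=np.array([.531,-.3818]);al=-.143;ex=np.array([np.cos(al),np.sin(al),0])
R=orient(np.array([0,0,-1.]),-ex)
p=np.array(arm.current_ee_pos());go(p+[0,0,.03],None,.08);print(arm.current_width(),arm.current_force(),arm.current_torque())
go(np.r_[p[:2],.27],None,.2)
arm.move_to([*L,.27],R.tolist())
go(np.r_[L,.17],R,.15);arm.sleep(.3);print(arm.current_width(),arm.current_force(),arm.current_torque(),arm.current_ee_pos(),arm.current_t())
t=arm.snapshot("top");s=arm.snapshot("side");cv2.imwrite("pics/t7raw.png",t[:,:,::-1]);cv2.imwrite("pics/s7raw.png",s[:,:,::-1])
def crop(im,x,y,w,h,k):
    o=np.clip(cv2.resize(im[y:y+h,x:x+w,::-1],(w*k,h*k),interpolation=2)*1.6,0,255).astype('uint8')
    for u in range((x//10+1)*10,x+w,10): cv2.putText(o,str(u),(int((u-x+.5)*k)-8,16),0,.3,(0,255,255),1);cv2.line(o,(int((u-x+.5)*k),0),(int((u-x+.5)*k),6),(0,255,255))
    for v in range((y//10+1)*10,y+h,10): cv2.putText(o,str(v),(8,int((v-y+.5)*k)+3),0,.3,(0,255,255),1);cv2.line(o,(0,int((v-y+.5)*k)),(6,int((v-y+.5)*k)),(0,255,255))
    return o
cv2.imwrite("pics/c7.png",np.hstack([crop(t,295,150,80,110,5),crop(s,230,190,100,110,4)[:550] if 0 else cv2.copyMakeBorder(crop(s,230,190,100,110,4),0,110,0,0,0)]))
E
```

```text
0.013817666931820892 [-0.2096  0.2712 -4.4683] [0.0697 0.1586 0.0096]
0.014052053550454233 [-0.0042 -0.5859 -4.3402] [ 0.1096  0.0677 -0.0295] [ 0.5312 -0.382   0.1706] 31.2917
```

View pics/c7.png

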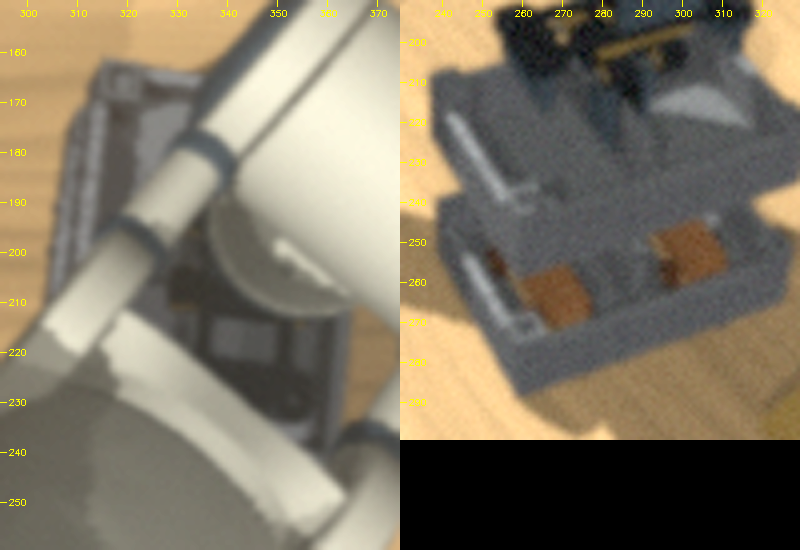

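```bash
python3 - <<'E'
from h import *
L=np.array([.5312,-.382]);al=-.143;R=np.array([[np.cos(al),-np.sin(al)],[np.sin(al),np.cos(al)]])
for m in((108,70),(108,-70),(-108,-70),(-108,70)):
    w=L+R@np.array(m)/1e3
    for nm,z in(("low",.076),("up",.2076)): print(m,nm,proj("top",np.r_[w,z]),proj("side",np.r_[w,z]))
w=onz("side",(260.5,270),.076)[:2]-onz("side",(260.5,239),.2076)[:2];print("side click low-up, tray axes",R.T@w)
print("top ++ up click err, tray axes",R.T@(onz("top",(319.1,165.9),.2076)[:2]-L)-[.108,.07])
E
```

```text
(108, 70) low [313.0162 175.1421] [300.0954 222.3406]
(108, 70) up [319.6859 165.4159] [303.5012 192.1045]
(108, -70) low [354.4544 181.0696] [322.094  249.5042]
(108, -70) up [366.111  172.0413] [327.3871 218.4605]
(-108, -70) low [348.0424 245.6227] [260.5796 271.1504]
(-108, -70) up [359.3359 244.3003] [261.5284 239.4725]
(-108, 70) low [305.2369 239.4117] [242.3172 240.47  ]
(-108, 70) up [311.1877 237.3186] [241.9007 209.4641]
side click low-up, tray axes [0.0035 0.0013]
top ++ up click err, tray axes [-0.0017  0.0016]
```

```bash
cat > down.py <<'E'
from h import *
import sys
off=np.array([float(v) for v in sys.argv[1:3]])/1e3
L=np.array([.531,-.3818]);al=-.143;R2=np.array([[np.cos(al),-np.sin(al)],[np.sin(al),np.cos(al)]])
ex=np.r_[R2[:,0],0];R=orient(np.array([0,0,-1.]),-ex)
P=L+R2@off
f0=np.array([0,-.5,-4.4])
go(np.r_[P,.12],R,.1)
for z in np.arange(.118,.1005,-.002):
    go(np.r_[P,z],R,.03);f=arm.current_force()-f0;e=arm.current_ee_pos()-np.r_[P,z]
    print(round(z,4),"F",np.r_[R2.T@f[:2],f[2]],"M",R2.T@arm.current_torque()[:2],"err mm",np.r_[R2.T@e[:2],e[2]]*1e3)
    if f[2]>10:break
print(arm.current_t())
E
python3 down.py 0 0
```

```text
0.118 F [-0.5095 -0.0465 -0.2006] M [0.0288 0.1319] err mm [ 0.1813 -0.0983  0.4244]
0.116 F [ 0.0899 -0.2283  0.2431] M [0.0588 0.1202] err mm [-0.0729  0.038  -0.062 ]
0.114 F [0.9946 0.3572 0.9056] M [0.059  0.1326] err mm [-0.0804  0.075  -0.1553]
0.112 F [-0.3697 -1.661   0.5266] M [-0.5117  0.2768] err mm [-0.0175 -0.2908 -0.0431]
0.11 F [ 0.7235 -2.3968  0.5361] M [-0.7827 -0.1353] err mm [ 0.0568 -0.1787 -0.1062]
0.108 F [ 1.6909 -2.9573 -1.2106] M [-0.7721 -0.3573] err mm [ 0.0324 -0.0188 -0.2303]
0.106 F [ 1.4516 -3.587  -0.9375] M [-0.8189 -0.3423] err mm [ 0.0285 -0.0028 -0.122 ]
0.104 F [-0.967  -1.7608 12.5049] M [-0.3583  0.4215] err mm [ 0.206  -0.1517  0.8228]
34.0417
```

The lugs found the sockets with under 4 N sideways, and the tray bottomed at TCP z of about 0.105, as predicted. Releasing and checking.

```bash
python3 - <<'E'
from h import *
arm.grip(.05);print(arm.current_force());p=np.array(arm.current_ee_pos());go(p+[0,0,.12],None,.15)
arm.move_to([.40,.05,.35],np.array(arm.current_tool_rot()).tolist());arm.sleep(.3)
print(arm.current_t(),arm.current_force())
t=arm.snapshot("top");s=arm.snapshot("side");cv2.imwrite("pics/t8raw.png",t[:,:,::-1])
def crop(im,x,y,w,h,k):
    o=np.clip(cv2.resize(im[y:y+h,x:x+w,::-1],(w*k,h*k),interpolation=2)*1.6,0,255).astype('uint8')
    for u in range((x//10+1)*10,x+w,10): cv2.putText(o,str(u),(int((u-x+.5)*k)-8,16),0,.3,(0,255,255),1);cv2.line(o,(int((u-x+.5)*k),0),(int((u-x+.5)*k),6),(0,255,255))
    for v in range((y//10+1)*10,y+h,10): cv2.putText(o,str(v),(8,int((v-y+.5)*k)+3),0,.3,(0,255,255),1);cv2.line(o,(0,int((v-y+.5)*k)),(6,int((v-y+.5)*k)),(0,255,255))
    return o
cv2.imwrite("pics/c8.png",np.hstack([crop(t,295,150,80,110,5),cv2.copyMakeBorder(crop(s,230,190,100,110,4),0,110,0,0,0)]))
L=np.array([.531,-.3818]);al=-.143;R=np.array([[np.cos(al),-np.sin(al)],[np.sin(al),np.cos(al)]])
for m in((108,70),(108,-70),(-108,-70),(-108,70)):
    w=L+R@np.array(m)/1e3;print(m,proj("top",np.r_[w,.142]),proj("side",np.r_[w,.142]))
E
```

```text
[-0.2247 -0.0817  0.0616]
40.7917 [-0.3104  0.443   0.0665]
(108, 70) [316.1113 170.6006] [301.6652 207.6451]
(108, -70) [359.9104 176.859 ] [324.5646 234.4579]
(-108, -70) [353.313  245.0643] [260.9413 255.8343]
(-108, 70) [307.9834 238.489 ] [242.0278 225.4314]
```

View pics/c8.png

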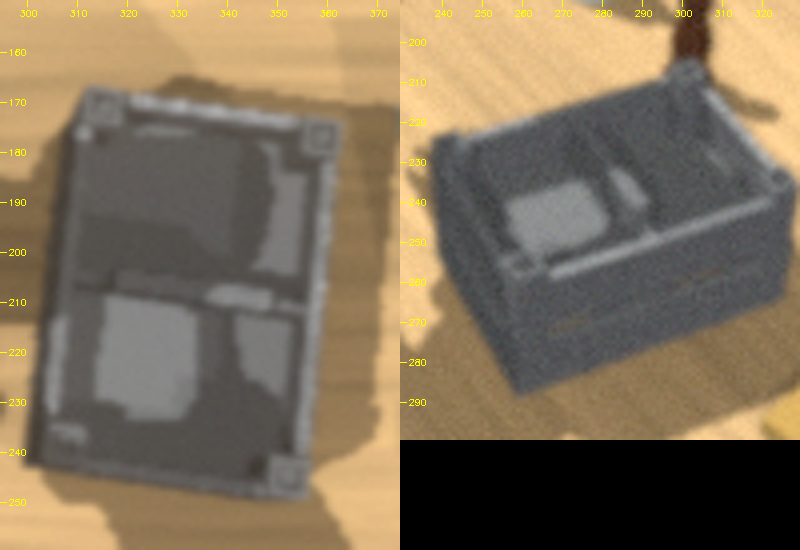

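```bash
python3 - <<'E'
from rig import arm
arm.sign_off();print(arm.current_t())
E
```

```text
the job is handed in; nothing more can be done
the job is handed in; nothing more can be done
```

I finished the job and handed it in at about 41 s. No verdict was reported. I swung the clamp back, stood the truck on its wheels in the empty half beside its twin, and lowered the empty tray onto that one.

- **Clamp:** The first pull left the arm short of fully back, at roughly 1.2 rad judged from the picture. I took it about 12 mm further, to roughly 1.4 rad. I never felt a clear stop, so "fully back" rests on the pictures. It is clearly past the 1.0 rad needed and well clear of the cab.
- **Truck:** It came out of the jig at the expected 36 mm grip width. I lowered it until it touched the floor and released it there. The top picture before stacking showed it standing beside the twin.
- **Tray:** The lugs slid into the sockets with under 4 N sideways, and the tray stopped about 1 mm from the height I had predicted for fully seated. In the last pictures, three of the four top corners seen from above and the near corner seen from the side lay within about 1.5 pixels (roughly 4 mm) of their predicted places. The stack looks level, with no gap beyond the seam.
- **Disagreement:** Two picture checks while the tray was held above the other differed by 2 to 4 mm and pointed in different directions. I left the target as measured, and the tray seated freely.
- **Not checked:** I did not measure the bottle and figure again. Nothing was planned to pass near them below their height.

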